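# Switch off the cell charger's outlet on the bench power block

### The job

The battery cells are charged: on the bench power block, switch off the outlet that the cell charger (the box with two cells lying in its top) is plugged into. With the fingertips gently press down the raised end (the one away from the outlet) of the rocker switch straight in front of that outlet, all the way over, then draw clear. Leave the other three switches on, and do not shift, turn or pull out anything that is plugged in, nor disturb the glue gun beside it.

Things in the scene. Friction and masses are not known exactly. Their poses are not given: they have to be found in the camera images.
- block: Bench power block, screwed down: aluminium box 124 (x) x 344 (y) x 45 high, end caps 47. Origin: centre of its underside; z up, x from the switches to the outlets, y along the row. Far half: black strip, 4 outlets 75 apart, occupied in any order. Near half: 4 rockers, each straight in front of its outlet, 62 from it. Outlet 1 is at +y, 4 at -y. Switches face the robot, turned up to 0.4 rad.
- charger: Plug-in battery-cell charger: grey box 64 (x) x 54 (y) x 24 high, raised lips at its two x ends, two AA cells (15 dia., 49 long) side by side in its top; top 51 above its origin. Plug foot 36 dia. x 17.5, fully in one outlet, not fastened (could be pulled out). Origin: centre of the foot's underside, 28 above the bench; axes parallel to the block's.
- timer: Plug-in mechanical timer: round white housing 62 dia., toothed dial and small knob on top; top 55 above its origin. Plug foot 36 dia. x 17.5, fully in one outlet, not fastened (could be pulled out). Origin: centre of the foot's underside, 28 above the bench; axes parallel to the block's.
- usb_cube: Plug-in USB charger: white box 40 x 40 x 38 with two small slots in its top; top 56 above its origin. Plug foot 36 dia. x 17.5, fully in one outlet, not fastened (could be pulled out). Origin: centre of the foot's underside, 28 above the bench; axes parallel to the block's.
- blank_cap: Blanking cap: low grey disc 42 dia. x 4 with a 22 x 4 x 10 pull tab on it; top 32 above its origin. Plug foot 36 dia. x 17.5, fully in one outlet, not fastened (could be pulled out). Origin: centre of the foot's underside, 28 above the bench; axes parallel to the block's.
- glue_gun: Cordless glue gun lying loose on its side on the bench to the robot's right of the block, about 180 x 160 x 44 high. Origin: under the middle of its barrel; x towards the nozzle, the grip goes to -y. Not part of the job.
- outlet1 (a point): Centre of outlet 1 at the block's top face (45 above the bench); what is plugged in there has its origin straight below. Axes as the block's.
- outlet2 (a point): Centre of outlet 2 at the block's top face (45 above the bench); what is plugged in there has its origin straight below. Axes as the block's.
- outlet3 (a point): Centre of outlet 3 at the block's top face (45 above the bench); what is plugged in there has its origin straight below. Axes as the block's.
- outlet4 (a point): Centre of outlet 4 at the block's top face (45 above the bench); what is plugged in there has its origin straight below. Axes as the block's.
- switch1 (a point): Middle of outlet 1's rocker, 49 above the bench; axes as the block's. Black rocker 30 long (x), 22.5 wide (y), frame around it 46.5 high. Two faces, each 15 long, meet here in a shallow valley. While on, the face towards the outlet (+x) is level at 49; the one towards the robot (-x) slopes up to 54 at its outer end, 14 from here. Off is the mirror image.
- switch2 (a point): Middle of outlet 2's rocker, 49 above the bench; axes as the block's. Black rocker 30 long (x), 22.5 wide (y), frame around it 46.5 high. Two faces, each 15 long, meet here in a shallow valley. While on, the face towards the outlet (+x) is level at 49; the one towards the robot (-x) slopes up to 54 at its outer end, 14 from here. Off is the mirror image.
- switch3 (a point): Middle of outlet 3's rocker, 49 above the bench; axes as the block's. Black rocker 30 long (x), 22.5 wide (y), frame around it 46.5 high. Two faces, each 15 long, meet here in a shallow valley. While on, the face towards the outlet (+x) is level at 49; the one towards the robot (-x) slopes up to 54 at its outer end, 14 from here. Off is the mirror image.
- switch4 (a point): Middle of outlet 4's rocker, 49 above the bench; axes as the block's. Black rocker 30 long (x), 22.5 wide (y), frame around it 46.5 high. Two faces, each 15 long, meet here in a shallow valley. While on, the face towards the outlet (+x) is level at 49; the one towards the robot (-x) slopes up to 54 at its outer end, 14 from here. Off is the mirror image.
- rocker1 (a joint): Tilt of outlet 1's rocker, rad. 0: on (end towards -x raised); grows as that end is pressed; 0.35: off (that half level). Starts on. No spring: it takes about 2 to 4 N at the raised end (twice that halfway along its face), stays where left, stops at both ends (5 mm of travel). Pressed further, the whole switch gives 1 mm per 5 N in its clips, up to 4, and springs back.
- rocker2 (a joint): Tilt of outlet 2's rocker, rad. 0: on (end towards -x raised); grows as that end is pressed; 0.35: off (that half level). Starts on. No spring: it takes about 2 to 4 N at the raised end (twice that halfway along its face), stays where left, stops at both ends (5 mm of travel). Pressed further, the whole switch gives 1 mm per 5 N in its clips, up to 4, and springs back.
- rocker3 (a joint): Tilt of outlet 3's rocker, rad. 0: on (end towards -x raised); grows as that end is pressed; 0.35: off (that half level). Starts on. No spring: it takes about 2 to 4 N at the raised end (twice that halfway along its face), stays where left, stops at both ends (5 mm of travel). Pressed further, the whole switch gives 1 mm per 5 N in its clips, up to 4, and springs back.
- rocker4 (a joint): Tilt of outlet 4's rocker, rad. 0: on (end towards -x raised); grows as that end is pressed; 0.35: off (that half level). Starts on. No spring: it takes about 2 to 4 N at the raised end (twice that halfway along its face), stays where left, stops at both ends (5 mm of travel). Pressed further, the whole switch gives 1 mm per 5 N in its clips, up to 4, and springs back.
There are look-alikes about, which are no part of the job. What is shaped like the timer but turquoise is not meant.

How it is judged:
By the outcome, as a careful person would: the job done as asked, in the order asked, and still so for the second after the job is handed in, with the robot touching nothing.
It also fails if it takes over 32 s, if anything falls off the work surface, if the arm or the gripper's body presses on something with over 40 N, if the wrist force passes 120 N, or if a joint passes its speed limit or range.

### The arm

A 6-joint arm with a two-finger parallel gripper is mounted at the origin on the work surface. World frame = base frame: x ahead of the robot, y to its left, z up, the work surface at z = 0. Lengths are in mm, angles in rad, forces in N, time in s.
With the tool pointing down it reaches from about 250 to 850 mm from the base axis. Payload 12.5 kg.
Tool frame: the origin (TCP) lies on the centre line of the jaws, within the pads' length; the fingertips stand 14 mm ahead of it and the grasp point (between the pads) lies 5 mm behind it (arm.tips_ahead is the distance from the TCP to the fingertips, in mm); z points along the fingers, y is the line along which they close (so a half turn about z gives the same grasp; the last joint's range is limited). The gripper opens to 93 mm and grips with 3 to 60 N. Pads are 15 mm wide; open, the fingers measure 128 mm over their backs; the gripper's body (75 mm by 188 mm) begins 65 mm behind the grasp point.
Start: joints at [1.255, 0.351, 1.652, -0, 1.139, -0.085], TCP at [125.785, 535.409, 232.633] pointing down, gripper open.
Joint ranges: [-2.75, 2.75], [-0.79, 2.1], [0.01, 2.65], [-1.57, 4.71], [0.07, 3.14], [-2.87, 2.87]. Speed limits (rad/s): [2.22, 2.22, 2.79, 3.14, 3.14, 3.14].

### API

Orientations are given as [roll, pitch, yaw] about the fixed x, y, z axes, in that order (R = Rz(yaw) Ry(pitch) Rx(roll)).
In Python, from plant import arm, eyes gives the robot as it stands.
- The arm moves only by the tool move_arm, never from a script. Its argument "moves" is a list of rows, each an object of numbers: "x", "y", "z": the shift along the tool's x, y, z as a fraction of full scale; "roll": the turn about the tool's z as a fraction of full scale; "gripper": the closure, from 0 (fully open) to 1 (shut). In form: [{"x": .., "y": .., "z": .., "roll": .., "gripper": ..}, ...]. A call has 1 to 20 rows; each row shifts and turns the commanded pose from where the row before left it, along the tool's axes as they then stand; what a row does not reach is not made up. Full scale, the value 1, is 0.3 m for a shift and 0.08 rad for a turn. A row lasts 1/8 s, in which the tool goes at most 62.5 mm and 10.7 degrees, less where a joint would pass 70% of its speed; a pose out of reach is approached as far as the arm can. A call with a number of a shift or a turn outside -1 to 1 is refused whole. A call with a gripper value outside its range is refused whole. The fingers move at their own pace and stop on an object; "squeeze" is the grip in N (left out, the last holds). Time passes only in rows, so rows that do not move let the fingers close. It gives the time, the measured TCP pose, the force, the opening and the grip force at its end, in the units of the state.
- arm.get_obs(): the state, without advancing time (a new reading comes with each control period).
- eyes.snapshot(name): name is "side" or "top" or "wrist"; returns a dict with "img" (384x512x3 uint8, red, green, blue), "camera_matrix" (3x3 intrinsics, pixels), "R" (3x3) and "t" (3): a world point X has camera coordinates R X + t; the wrist camera has in their place "tool_from_camera" (4x4, takes a point from camera to tool coordinates, whose origin is the TCP and whose axes are the flange's). Camera axes: x right, y down, z forward; pixel columns grow to the right and rows downward; lengths in mm; the calibration is good to about 2 mm. A picture is of the moment at which its call begins: read the wrist's pose just before it. There is no depth.
- arm.sign_off(): hands the job in; it is judged then, once.
The state is a dict: "time_s": time; "joints": joint angles; "qd": joint speeds; "effort": joint torques, N m; "tool_pos": TCP position; "tcp_rot": TCP orientation; "ft_force": force on the tool from outside, world axes, zero at the start; "torque": the same for the moment, N m; "width": opening from 0.0 (shut) to 1.0 (fully open); "finger_force": force on a finger pad.
Only numpy, scipy, OpenCV 4.12 (cv2) and the standard library are available. Lean on these libraries where they do the work, as an engineer would, in place of code of your own. Each camera call takes 0.05 s, during which the arm holds its last target. There are 200 camera calls.

## Working session

There is one attempt and no reset: what is moved stays moved. The work goes in short steps, Python scripts to look and compute and a tool call to move; the robot and the scene stay as the last step left them, time stands still between calls to the robot, and variables do not carry over. Pictures are saved under pics/ and viewed, at most 10 in all, crops included, and the job is handed in when it is done.

Besides the shell and the picture viewer there is one more tool, called after "Request:" as name(argument=value, ...) on one line, values as JSON. move_arm: Moves the arm, as the interface text tells. Shift numbers are shares of 0.3 m and turn numbers shares of 0.08 rad, none past 1 either way. Its arguments: {"type":"object","properties":{"moves":{"type":"array"},"squeeze":{"type":"number"}},"required":["moves"]}

```bash
mkdir -p pics; cat > h.py <<'E'
import numpy as np, cv2, pickle
from plant import arm, eyes
E
python3 - <<'E'
from h import *
o=arm.get_obs(); print(o['time_s'],o['tool_pos'],o['tcp_rot'],o['ft_force'],o['width'])
S={n:eyes.snapshot(n) for n in('top','side')}
pickle.dump(S,open('s.pkl','wb'))
for n in S: cv2.imwrite(f'pics/{n}.png',S[n]['img'][:,:,::-1]); print(S[n]['camera_matrix'],S[n]['R'],S[n]['t'])
E
```

```text
0.0 [125.68984746 535.1300774  232.11277577] [-3.14046509e+00 -8.65846636e-05  2.91078799e+00] [-0.34286595  0.18343626  0.29240725] 1.0015284996542464
[[391.68076427   0.         255.73123718]
 [  0.         391.68076427 195.63734539]
 [  0.           0.           1.        ]] [[-0.01637284 -0.99933667 -0.03252937]
 [-0.99797666  0.0183323  -0.06088117]
 [ 0.06143712  0.03146675 -0.99761482]] [ -21.19145415  623.67977285 1044.81407134]
[[414.59786685   0.         253.16980745]
 [  0.         414.59786685 186.89521676]
 [  0.           0.           1.        ]] [[ 0.96890911 -0.24678426 -0.01768224]
 [-0.18751592 -0.68582945 -0.70318969]
 [ 0.16140915  0.6846426  -0.71078238]] [-621.39681937  121.38085628  877.18000916]
```

View pics/top.png

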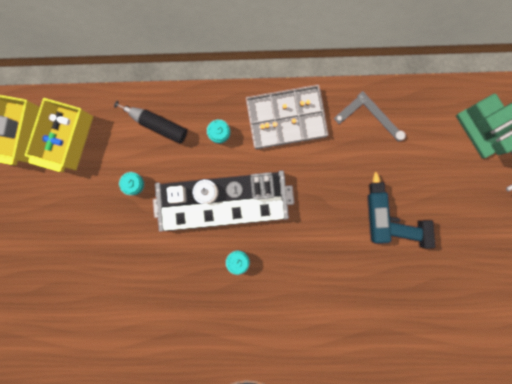

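View pics/side.png

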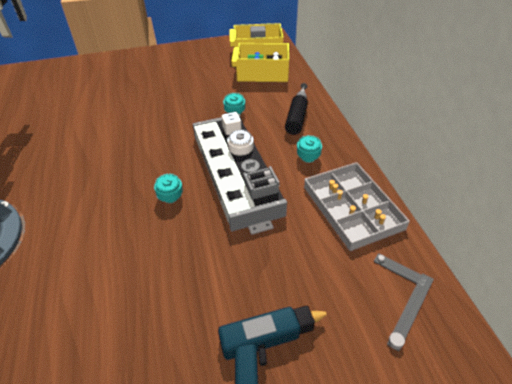

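Top view: the row, left to right (+y to −y), is usb_cube (176,194), white timer (205,191), blank cap (234,189) and charger (262,186). Their rockers are at about (180,218), (208,215), (237,213) and (265,210). The charger, a grey box with two cells, looks to be in outlet 4. The three turquoise discs at (130,183), (218,131) and (237,263) are look-alikes. I'll confirm this in a crop and measure.

```bash
cat >> h.py <<'E'
def ray(s,uv,z):
    K,R,t=s['camera_matrix'],s['R'],s['t']
    d=R.T@np.linalg.inv(K)@np.array([uv[0],uv[1],1.]); c=-R.T@t
    return c+d*(z-c[2])/d[2]
E
python3 - <<'E'
from h import *
S=pickle.load(open('s.pkl','rb'))
s=S['top'];im=s['img']
cv2.imwrite('pics/crop.png',cv2.resize(im[165:240,145:300,::-1],None,fx=5,fy=5,interpolation=cv2.INTER_CUBIC))
g=im.max(2)
P=[]
for u,v in[(180,218),(208,215),(237,213),(265,210)]:
    w=255-g[v-8:v+9,u-8:u+9].astype(float); w[w<130]=0
    n,l,st,c=cv2.connectedComponentsWithStats((w>0).astype('uint8'))
    k=l[8,8]; yy,xx=np.nonzero(l==k); ww=w[l==k]
    p=(u-8+(xx*ww).sum()/ww.sum(), v-8+(yy*ww).sum()/ww.sum())
    P.append(ray(s,p,50)); print(p,st[k],P[-1].round(1))
P=np.array(P); print(np.linalg.norm(np.diff(P,axis=0),axis=1))
d=P[0]-P[3]; yaw=np.arctan2(-d[0],d[1]); print('yaw',yaw)
print('charger',ray(s,(262,186),75))
E
```

```text
(np.float64(180.13387343117074), np.float64(218.1722557938774)) [ 4  3  9 11 84] [565.3 167.8  50. ]
(np.float64(208.30128639133378), np.float64(215.4503046716317)) [ 4  3  9 11 82] [571.2  93.   50. ]
(np.float64(236.28058501420946), np.float64(212.75102238857698)) [ 3  3  9 11 80] [577.1  18.9  50. ]
(np.float64(264.4591030789826), np.float64(209.98661311914324)) [ 4  3  9 11 84] [583.1 -55.3  50. ]
[75.04981523 74.26237605 74.51720764]
yaw 0.07957260252343973
charger [644.29611176 -50.34620614  75.        ]
```

View pics/crop.png

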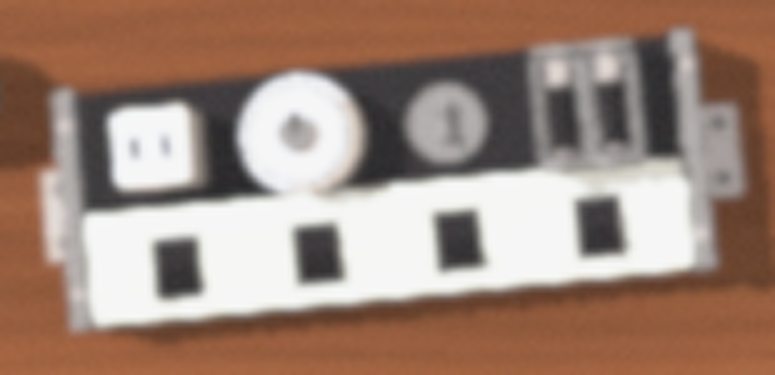

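Confirmed: the charger is at crop (585,105), full image (262,186), a grey box with lips and two cells. It is in outlet 4 (−y end): predicted outlet (645,−50), measured (644,−50). Its rocker is switch 4 at about (583,−55). Moving to a hover there with the fingers shut.

Request:
move_arm(moves=[{"x": -0.135,"y": -0.113,"gripper": 1},{"x": -0.135,"y": -0.113,"gripper": 1},{"x": -0.135,"y": -0.113,"gripper": 1},{"x": -0.135,"y": -0.113,"gripper": 1},{"x": -0.135,"y": -0.113,"gripper": 1},{"x": -0.135,"y": -0.113,"gripper": 1},{"x": -0.135,"y": -0.113,"gripper": 1},{"x": -0.135,"y": -0.113,"gripper": 1},{"x": -0.135,"y": -0.113,"gripper": 1},{"x": -0.135,"y": -0.113,"gripper": 1},{"x": -0.135,"y": -0.113,"gripper": 1},{"x": -0.135,"y": -0.113,"gripper": 1},{"x": -0.135,"y": -0.113,"gripper": 1},{"x": -0.135,"y": -0.113,"gripper": 1},{"roll": -0.97,"z": 0.06,"gripper": 1},{"roll": -0.97,"z": 0.06,"gripper": 1},{"roll": -0.97,"z": 0.06,"gripper": 1},{"roll": -0.97,"z": 0.06,"gripper": 1},{"gripper": 1}])

```text
invalid input at $.moves[0]: expected keys x, y, z, roll, gripper
```

```bash
python3 - <<'E'
from h import *
o=arm.get_obs(); print(o['time_s'],o['tool_pos'],o['tcp_rot'],o['ft_force'],o['width'],arm.tips_ahead)
s=eyes.snapshot('wrist'); pickle.dump((o,s),open('w.pkl','wb'))
cv2.imwrite('pics/w1.png',s['img'][:,:,::-1]); print(s['camera_matrix'],s['tool_from_camera'])
E
```

```text
0.1 [125.71136112 535.14230896 232.17602809] [-3.14057376e+00 -6.01095530e-05  2.91081400e+00] [0.45911226 0.19591091 0.54023818] 1.0025582618656312 14.0
[[298.13480337   0.         259.23650432]
 [  0.         298.13480337 189.06596869]
 [  0.           0.           1.        ]] [[-5.49710281e-04 -9.56656810e-01 -2.91217180e-01  8.19323675e+01]
 [ 9.99999621e-01 -7.22468214e-04  4.85699586e-04 -6.63675950e-02]
 [-6.75042972e-04 -2.91216803e-01  9.56656844e-01 -1.51507697e+02]
 [ 0.00000000e+00  0.00000000e+00  0.00000000e+00  1.00000000e+00]]
```

View pics/w1.png

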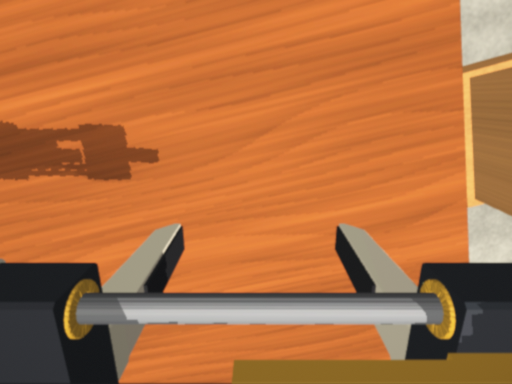

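The call was refused because every row needs all the keys. The picture shows only the bench at the start pose, so nothing has moved. Resending.

Request:
move_arm(moves=[{"x": -0.135,"y": -0.113,"z": 0,"roll": 0,"gripper": 1},{"x": -0.135,"y": -0.113,"z": 0,"roll": 0,"gripper": 1},{"x": -0.135,"y": -0.113,"z": 0,"roll": 0,"gripper": 1},{"x": -0.135,"y": -0.113,"z": 0,"roll": 0,"gripper": 1},{"x": -0.135,"y": -0.113,"z": 0,"roll": 0,"gripper": 1},{"x": -0.135,"y": -0.113,"z": 0,"roll": 0,"gripper": 1},{"x": -0.135,"y": -0.113,"z": 0,"roll": 0,"gripper": 1},{"x": -0.135,"y": -0.113,"z": 0,"roll": 0,"gripper": 1},{"x": -0.135,"y": -0.113,"z": 0,"roll": 0,"gripper": 1},{"x": -0.135,"y": -0.113,"z": 0,"roll": 0,"gripper": 1},{"x": -0.135,"y": -0.113,"z": 0,"roll": 0,"gripper": 1},{"x": -0.135,"y": -0.113,"z": 0,"roll": 0,"gripper": 1},{"x": -0.135,"y": -0.113,"z": 0,"roll": 0,"gripper": 1},{"x": -0.135,"y": -0.113,"z": 0,"roll": 0,"gripper": 1},{"x": 0,"y": 0,"z": 0.06,"roll": -0.97,"gripper": 1},{"x": 0,"y": 0,"z": 0.06,"roll": -0.97,"gripper": 1},{"x": 0,"y": 0,"z": 0.06,"roll": -0.97,"gripper": 1},{"x": 0,"y": 0,"z": 0.06,"roll": -0.97,"gripper": 1},{"x": 0,"y": 0,"z": 0,"roll": 0,"gripper": 1}])

```text
time_s: 2.52
tool_pos: [568.4, -56.2, 159.5]
tcp_rot: [3.141, -0.003, -3.063]
ft_force: [0.3, 1.0, 1.4]
width: 0.008
finger_force: 0.0
```

```bash
python3 - <<'E'
from h import *
o=arm.get_obs(); print(o['time_s'],o['tool_pos'],o['tcp_rot'],o['ft_force'],o['width'])
s=eyes.snapshot('wrist'); pickle.dump((o,s),open('w.pkl','wb'))
cv2.imwrite('pics/w2.png',s['img'][:,:,::-1])
E
```

```text
2.525 [568.44315348 -56.19493264 159.45796658] [ 3.14091885e+00 -2.59396434e-03 -3.06255752e+00] [0.28662371 1.00104834 1.43124554] 0.008253388047235173
```

View pics/w2.png

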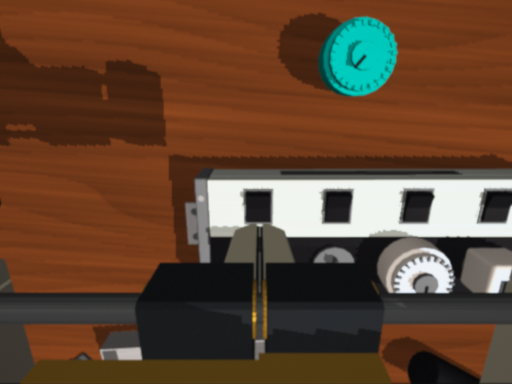

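From close by, image up points toward the robot. Rocker 4 is at (258,206), the shut fingertips are at (260,228), and rockers 3 and 2 are at (338,206) and (417,206). Measuring rocker 4 with the wrist view.

```bash
python3 - <<'E'
from h import *
from scipy.spatial.transform import Rotation as Ro
o,s=pickle.load(open('w.pkl','rb'))
T=np.eye(4);T[:3,:3]=Ro.from_euler('xyz',o['tcp_rot']).as_matrix();T[:3,3]=o['tool_pos']
M=np.linalg.inv(T@s['tool_from_camera']); s['R'],s['t']=M[:3,:3],M[:3,3]
m=(s['img'].max(2)<95).astype('uint8')
n,l,st,c=cv2.connectedComponentsWithStats(m[175:236,230:440])
for k in range(1,n):
    if 200<st[k][4]<1600:
        b=st[k]; x0,y0=b[0]+230,b[1]+175; cu=c[k]+[230,175]
        print(b,cu.round(1),'ctr',ray(s,cu,50).round(1),'near edge',ray(s,(cu[0],y0),54).round(1),'far edge',ray(s,(cu[0],y0+b[3]),49).round(1))
E
```

```text
[  0   0 210   4 513] [337.8 176. ] ctr [547.9  13.7  50. ] near edge [546.1  12.4  54. ] far edge [550.9  14.4  49. ]
[ 14  16  27  32 812] [257.6 206.2] ctr [582.4 -56.3  50. ] near edge [566.4 -57.5  54. ] far edge [599.8 -54.9  49. ]
[ 93  16  29  31 825] [336.9 205.7] ctr [576.2  17.2  50. ] near edge [560.9  13.8  54. ] far edge [592.9  20.   49. ]
[171  16  33  31 852] [416.4 205.6] ctr [570.3  91.1  50. ] near edge [555.3  85.5  54. ] far edge [587.   95.5  49. ]
```

Both views agree: rocker 4's middle is at (583,−56), and it spans about 568 to 598. Lowering to just above the raised end.

Request:
move_arm(moves=[{"x": -0.005,"y": 0,"z": 0.08,"roll": 0,"gripper": 1},{"x": 0,"y": 0,"z": 0.08,"roll": 0,"gripper": 1},{"x": 0,"y": 0,"z": 0.08,"roll": 0,"gripper": 1},{"x": 0,"y": 0,"z": 0.04,"roll": 0,"gripper": 1},{"x": 0,"y": 0,"z": 0.01,"roll": 0,"gripper": 1},{"x": 0,"y": 0,"z": 0,"roll": 0,"gripper": 1}])

```text
time_s: 3.32
tool_pos: [571.1, -56.3, 74.4]
tcp_rot: [-3.141, 0.001, -3.062]
ft_force: [0.1, 0.8, -0.2]
width: 0.003
finger_force: 0.0
```

Request:
move_arm(moves=[{"x": 0.003,"y": 0,"z": 0.02,"roll": 0,"gripper": 1},{"x": 0,"y": 0,"z": 0.005,"roll": 0,"gripper": 1},{"x": 0,"y": 0,"z": 0.005,"roll": 0,"gripper": 1},{"x": 0,"y": 0,"z": 0,"roll": 0,"gripper": 1}])

```text
time_s: 3.82
tool_pos: [569.6, -56.3, 64.6]
tcp_rot: [-3.142, -0.0, -3.062]
ft_force: [-1.5, -0.7, 2.5]
width: 0.006
finger_force: 1.1
```

The force is 2.5 N at tip height 50.6, so the rocker is turning. Continuing in small steps.

Request:
move_arm(moves=[{"x": 0,"y": 0,"z": 0.005,"roll": 0,"gripper": 1},{"x": 0,"y": 0,"z": 0.003,"roll": 0,"gripper": 1},{"x": 0,"y": 0,"z": 0,"roll": 0,"gripper": 1}])

```text
time_s: 4.2
tool_pos: [569.7, -56.3, 62.3]
tcp_rot: [3.142, -0.0, -3.062]
ft_force: [-3.7, -0.9, 4.8]
width: 0.006
finger_force: 2.8
```

Request:
move_arm(moves=[{"x": 0,"y": 0,"z": 0.004,"roll": 0,"gripper": 1},{"x": 0,"y": 0,"z": 0,"roll": 0,"gripper": 1}])

```text
time_s: 4.45
tool_pos: [569.7, -56.3, 61.4]
tcp_rot: [3.142, -0.0, -3.062]
ft_force: [-4.2, -0.5, 9.7]
width: 0.003
finger_force: 4.8
```

The force rose 5 N over 1 mm, which is the clip stiffness, so the rocker is at its stop. Drawing clear and looking.

Request:
move_arm(moves=[{"x": 0,"y": 0,"z": -0.01,"roll": 0,"gripper": 1},{"x": 0,"y": 0,"z": -0.03,"roll": 0,"gripper": 1},{"x": 0,"y": 0,"z": -0.1,"roll": 0,"gripper": 1},{"x": 0.1,"y": 0,"z": -0.15,"roll": 0,"gripper": 1},{"x": 0.15,"y": 0,"z": -0.05,"roll": 0,"gripper": 1},{"x": 0,"y": 0,"z": 0,"roll": 0,"gripper": 1}])

```text
time_s: 5.2
tool_pos: [493.7, -62.3, 164.6]
tcp_rot: [-3.141, 0.002, -3.063]
ft_force: [0.7, -0.0, 0.5]
width: 0.005
finger_force: 0.0
```

```bash
python3 - <<'E'
from h import *
o=arm.get_obs(); print(o['time_s'],o['tool_pos'],o['ft_force'])
a=eyes.snapshot('side')['img'][110:235,180:295]; b=eyes.snapshot('wrist')['img'][180:384,120:512]
A=cv2.resize(a,None,fx=3.4,fy=3.4,interpolation=cv2.INTER_CUBIC); B=cv2.resize(b,None,fx=1,fy=425/204)
im=np.hstack([A[:425],B]) if A.shape[0]>=425 else A
cv2.imwrite('pics/c1.png',im[:,:,::-1]); print(im.shape)
E
```

```text
5.2 [493.73145194 -62.29392472 164.60130239] [ 0.67076726 -0.04851426  0.5306248 ]
(425, 783, 3)
```

View pics/c1.png

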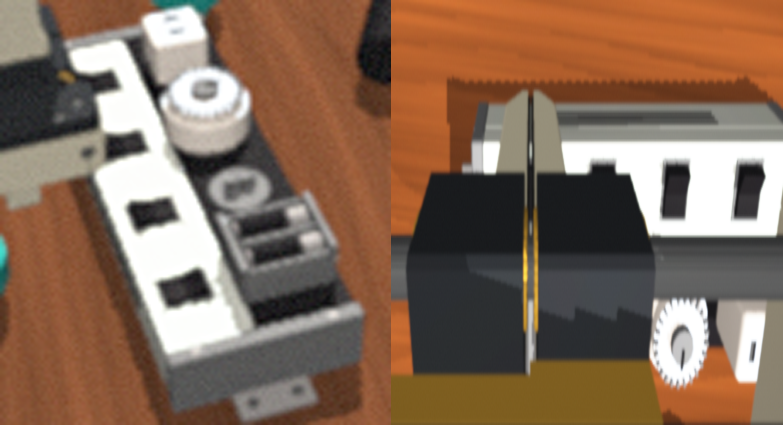

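Left (side view): rocker 4 at (187,288) and rocker 3 at (153,212); charger, cap, timer and cube are all in place. Right (wrist): the gripper hides rocker 4. I'll sidestep for a clear comparison.

Request:
move_arm(moves=[{"x": 0,"y": -0.15,"z": -0.05,"roll": 0,"gripper": 1},{"x": 0,"y": -0.15,"z": 0,"roll": 0,"gripper": 1},{"x": 0,"y": 0,"z": 0,"roll": 0,"gripper": 1}])

```text
time_s: 5.68
tool_pos: [503.1, -154.2, 177.5]
tcp_rot: [-3.141, 0.0, -3.064]
ft_force: [-0.3, 0.6, -0.7]
width: 0.006
finger_force: 0.0
```

```bash
python3 - <<'E'
from h import *
S=pickle.load(open('s.pkl','rb'))
f=lambda a:cv2.resize(a[140:205,195:255],(360,390),interpolation=cv2.INTER_CUBIC)
n=eyes.snapshot('side')['img']; w=eyes.snapshot('wrist')['img']
im=np.hstack([f(S['side']['img']),f(n)])
w=cv2.resize(w[170:270,250:512],(720,200)) 
im=np.vstack([im,w]); cv2.imwrite('pics/c2.png',im[:,:,::-1])
E
```

```text
(no output)
```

View pics/c2.png

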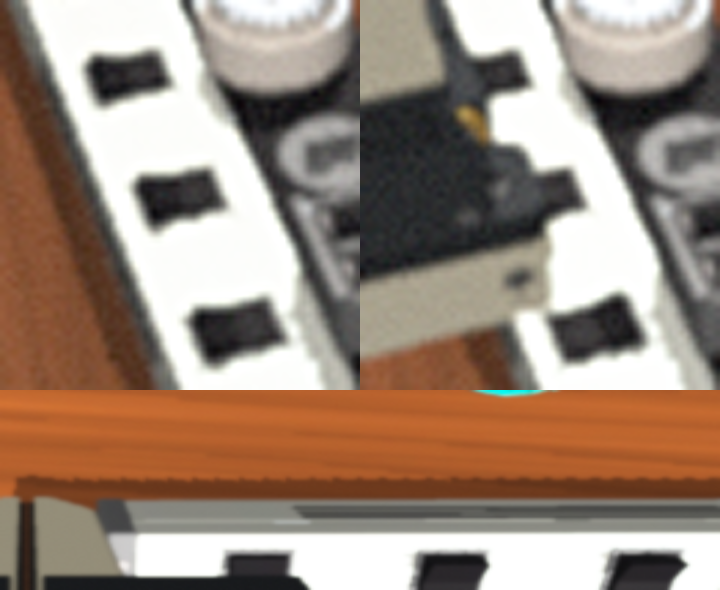

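Top left is before: rocker 4 is raised at its robot end. Top right is after: it is raised at its outlet end at (620,315), so it is off. Rocker 3's visible part looks unchanged. The 9.7 N press, against the 4 N the rocker needs, shows it reached its stop, and the arm is clear. Handing in.

```bash
python3 -c "
from h import *
print(arm.sign_off())"
```

```text
the job is handed in; nothing more can be done
None
```

The cell charger's outlet (outlet 4) is switched off, with rocker 4 pressed fully over; no other switch, plugged-in item or the glue gun was touched, and the job was handed in with the arm clear.

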